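# Seat a press-fit header with the bench hand press

### The job

Seat the press-fit header in its circuit board with the bench hand press: set the board down flat in the nest on the press's slide, push the slide fully home under the ram, then press the palm knob down until the ram's collar is on its stop, hold it firmly there with about 20 N for a second and let the ram come back up. Feel for the stop and do not lean on it (more than 30 N on the knob overloads the press); don't drop the board, and leave the tray, reel and tip cleaner where they are.

Things in the scene. Friction and masses are not known exactly. Their poses are not given: they have to be found in the camera images.
- press: Grey C-frame bench hand press, fixed, 185 mm high, open towards its -x. Origin on the bench straight under the ram axis, z up. Base 130 mm wide (y), x -200 to +120 mm, top at z 18; slide rails to z 34 at y +-47 to +-57. Head: 64 mm wide, x -32 to +114, z 115 to 177 mm. Column: x +66 to +114 mm.
- bush_top (a point): Stop face: middle of the top of the guide bush (44 mm diameter), on the ram axis, 185 mm above the press's origin. Feel at the knob: spring 4 N at the top, 7 N at the end; from 14 to 16 mm of stroke the foot is on the header, which adds 6 N (13 N in all); then the ram's collar meets this face and the force climbs steeply. Press slowly, 20 mm/s or less; over 30 N on the knob overloads the press.
- ram: Sprung steel ram, moves only up and down; pressed by the black palm knob on its top. Origin: centre of the underside of its foot (50 mm in x, 18 in y, 12 thick), at z 88 mm of the press when up, 68 mm when the collar is on the stop (20 mm stroke). Up, it clears the board and the proud header.
- collar (a point): Centre of the underside of the ram's stop collar, 117 mm above the ram's origin, on the ram axis. The mushroom knob above it (54 mm diameter, flat top 30 mm across) is screwed on and locked at a different height each time: with the ram up its top is 260 to 284 mm above the bench, always 55 to 79 mm above this point; its height is not reported.
- slide: Aluminium slide with the board's nest, runs along the press's x, stiff (2.5 N), stays put. Origin: centre of the seat (where the board's underside rests), 52 mm above the bench; at x -115 to -103 mm of the press at the start, x 0 when home on its end stop. Seat: two bars within x +-40, y +-20 mm, 22 mm above the slide's plate, which is 112 x 90 mm.
- nest (a point): Same point, the seat's centre. Four corner posts (|x| 29 to 43 mm) and two end plates hold the 90 x 60 mm board with about 2 mm play each way; their flared lips end 16 mm above the seat and open about 5 mm outward.
- push_plate (a point): Centre of the top edge of the slide's upright black push plate: 12 mm thick (x), 50 mm wide (y), 54 mm high; this point is at x -98, z +21 mm of the slide's origin. Push it towards +x of the press.
- board: Green circuit board, 90 (x) x 60 (y) x 4 mm, about 70 g, header in its middle. Origin: centre of its underside, z up. Starts on the foam block, overhanging it by about 10 mm on both y sides. Goes in the nest either way round, its x along the slide's x. Can be gripped across its 60 mm width at the middle of the long edges (|x| under 25 mm is free in the nest).
- header: Grey press-fit header, 46 mm (x) x 14 mm (y) x 12 mm high, standing upright in the middle of the board. Origin: centre of its underside. Stands up to 6 mm proud of the board (origin 8.5 to 10 mm above the board's origin) at the start; home on the board when its origin is 4 mm above the board's origin. About 6 N pushes it in.
- foam: Black foam block, 74 (x) x 40 (y) x 24 mm, fixed to the bench, carries the board at the start; left or right of the press. Origin: centre of its underside.
- tray: Clear plastic tray with spare headers, 110 x 80 x 30 mm, loose bystander. Origin: centre of its underside.
- reel: Standing blue solder reel, 56 mm diameter, 46 mm high, loose bystander. Origin: centre of its underside.
- cleaner: Round black tip cleaner with brass wool, 72 mm diameter, 57 mm high, loose bystander. Origin: centre of its underside.

How it is judged:
By the outcome, as a careful person would: the job done as asked, in the order asked, and still so for the second after the job is handed in, with the robot touching nothing.
It also fails if it takes over 72 s, if anything falls off the work surface, if the arm or the gripper's body presses on something with over 40 N, if the wrist force passes 120 N, or if a joint passes its speed limit or range.

### The arm

A 6-joint arm with a two-finger parallel gripper is mounted at the origin on the work surface. World frame = base frame: x ahead of the robot, y to its left, z up, the work surface at z = 0. Lengths are in m, angles in rad, forces in N, time in s.
With the tool pointing down it reaches from about 0.3 to 0.775 m from the base axis. Payload 14.6 kg.
Tool frame: the origin (TCP) lies at the very end of the fingers, on their centre line; the grasp point (between the pads) lies 19 mm behind it; y points along the fingers, z is the direction in which the jaws open and shut, and the axes are right-handed (so a half turn about y gives the same grasp; the last joint's range is limited). The gripper opens to 94 mm and grips with 3 to 60 N. Pads are 16 mm wide; open, the fingers measure 119 mm over their backs; the gripper's body (75 mm by 177 mm) begins 78 mm behind the grasp point.
Start: joints at [1.262, 0.3, 1.521, -0, 1.321, -0.067], TCP at [0.132, 0.534, 0.205] pointing down, gripper open.
Joint ranges: [-3.03, 3.03], [-0.79, 2.21], [0.23, 2.52], [-1.04, 4.18], [0, 3.07], [-2.55, 2.55]. Speed limits (rad/s): [2.22, 2.22, 2.57, 3.14, 3.14, 3.14].

### API

Orientations are given as [roll, pitch, yaw] about the fixed x, y, z axes, in that order (R = Rz(yaw) Ry(pitch) Rx(roll)).
In Python, from station import get_obs, camera, hand_in, masks_of gives the robot as it stands.
- The arm moves only by the shell command python3 -m jog 'ROWS' [FORCE]. ROWS is text: rows parted by semicolons, each of 7 numbers parted by spaces: the shift along the world's x, y, z in mm, then the turn, a rotation vector about the world's x, y, z in degrees, then the closure, from 0 (fully open) to 1 (shut). A call has 1 to 10 rows; each row is the pose to reach, as a shift and turn from the pose measured when the call began; what a row does not reach only later rows make up. A row lasts 1/12 s, in which the tool goes at most 41.7 mm and 7.16 degrees, less where a joint would pass 70% of its speed; a pose out of reach is approached as far as the arm can. A call with a gripper value outside its range is refused whole. The fingers move at their own pace and stop on an object; FORCE is the grip in N (left out, the last holds). Time passes only in rows, so rows that repeat a pose let the fingers close. It gives the time, the measured TCP pose, the force and the opening at its end, in the units of the state.
- get_obs(): the state, without advancing time (a new reading comes with each control period).
- camera(name): name is "scene" or "side" or "wrist"; returns a dict with "img" (420x560x3 uint8, red, green, blue), "range_z" (420x560 float32, m along the optical axis (not along the pixel's ray), 0 where there is no reading), "fx", "fy", "cx", "cy" (pixels), "rvec" (rotation vector, rad) and "tvec" (3), from world to camera coordinates, as OpenCV has them. Camera axes: x right, y down, z forward; pixel columns grow to the right and rows downward; lengths in m; the calibration is good to about 2 mm. A picture is of the moment at which its call begins.
- hand_in(): hands the job in, once; it reports no verdict.
Trained networks look in the newest picture that a camera, given by its name, has taken for a name from the list of things; names that differ only in an ending like _2 or _b are one class to them, and where a whole thing is asked for, a point or a joint stands for the part that bears it (a point fixed in the world has none). Each returns a list of dicts, best first, with "conf" (0 to 1); they miss things now and then, are a little off and sometimes report something else, mostly with a low value. They report only what shows in the picture. A call takes as long as a camera call.
- masks_of(thing, camera): "mask" (420x560 bool, what is visible of it) and "extent" ([left, top, right, bottom] in pixels, round what is visible of it).
The state is a dict: "time_s": time; "qpos": joint angles; "joint_vel": joint speeds; "tau": joint torques, N m; "ee_pos": TCP position; "eef_rot": TCP orientation; "force": force on the tool from outside, world axes, zero at the start; "moment": the same for the moment, N m; "grip_width": finger opening in m.
Only numpy, scipy, OpenCV 4.12 (cv2) and the standard library are available. Lean on these libraries where they do the work, as an engineer would, in place of code of your own. Each camera call takes 0.05 s, during which the arm holds its last target.

## Working session

There is one attempt and no reset: what is moved stays moved. The work goes in short steps, Python scripts to look and compute and a shell command to move; the robot and the scene stay as the last step left them, time stands still between calls to the robot, and variables do not carry over. Pictures are saved under pics/ and viewed, and the job is handed in when it is done.

```bash
ls; mkdir -p pics; cat > h.py <<'E'
import numpy as np,cv2
from station import get_obs,camera,hand_in,masks_of
def save(c,n): cv2.imwrite('pics/'+n,c['img'][:,:,::-1])
def cloud(c,mask=None):
    z=c['range_z']; m=z>0
    if mask is not None: m=m&mask
    v,u=np.nonzero(m); d=z[v,u]
    p=np.stack([(u-c['cx'])/c['fx']*d,(v-c['cy'])/c['fy']*d,d],1)
    R=cv2.Rodrigues(np.array(c['rvec'],float))[0]
    return (p-np.array(c['tvec']).ravel())@R, c['img'][v,u], np.stack([u,v],1)
E
python3 - <<'E'
from h import *
print(get_obs())
for n in ['scene','side']:
    c=camera(n); save(c,n+'0.png'); np.save(n+'0.npy',c,allow_pickle=True)
    for t in ['press','ram','slide','push_plate','board','header','foam','tray','reel','cleaner','collar','bush_top']:
        r=masks_of(t,n)
        for q in r[:2]:
            p,_,_=cloud(c,q['mask'])
            print(n,t,round(q['conf'],2),q['extent'],np.round(np.median(p,0),3) if len(p) else '',np.round(np.percentile(p,[2,98],axis=0),3).tolist() if len(p) else '')
E
```

```text
pics
{'time_s': 0.0, 'qpos': array([ 1.26240001e+00,  3.00452233e-01,  1.52160289e+00, -6.27737471e-06,
        1.32068030e+00, -6.65643363e-02]), 'joint_vel': array([ 0.00157625, -0.00109491, -0.00088178, -0.00051419,  0.00072297,
        0.00033526]), 'tau': array([ 2.04812983e-03, -5.31811059e+01, -3.52730048e+01,  7.09532993e-02,
        2.44644616e-02, -1.25809993e-04]), 'ee_pos': array([0.13161917, 0.53374428, 0.20488745]), 'eef_rot': array([-1.57193698e+00,  6.99452430e-05, -2.41830466e-01]), 'force': array([-0.19731969,  0.16702785, -0.00972135]), 'moment': array([-0.04789538,  0.02541197,  0.02793863]), 'grip_width': 0.09394235143405949}
scene press 0.74 [197.4, 160.6, 337.4, 319.2] [ 0.69  -0.005  0.052] [[0.467, -0.076, 0.004], [0.788, 0.049, 0.261]]
scene ram 0.92 [246.9, 161.4, 275.1, 205.0] [ 0.679 -0.018  0.254] [[0.655, -0.042, 0.191], [0.695, 0.001, 0.264]]
scene slide 0.77 [259.4, 193.9, 325.2, 259.3] [ 0.542 -0.002  0.045] [[0.463, -0.049, 0.023], [0.617, 0.029, 0.073]]
scene push_plate 0.59 [262.1, 196.9, 329.7, 259.9] [ 0.545 -0.002  0.045] [[0.464, -0.048, 0.023
[... 2686 characters left out ...]
, 0.049]]
side reel 0.79 [260.8, 185.8, 284.6, 210.0] [0.744 0.215 0.033] [[0.725, 0.2, 0.0], [0.776, 0.253, 0.049]]
side cleaner 0.67 [384.7, 291.0, 425.6, 334.1] [ 0.675 -0.276  0.038] [[0.657, -0.299, 0.002], [0.714, -0.239, 0.057]]
side collar 0.75 [301.8, 153.7, 337.0, 237.3] [ 0.663 -0.033  0.232] [[0.646, -0.05, 0.091], [0.69, -0.01, 0.264]]
side collar 0.2 [140.0, 197.5, 197.3, 240.1] [0.498 0.309 0.016] [[0.444, 0.266, 0.001], [0.553, 0.35, 0.031]]
side bush_top 0.68 [292.8, 346.1, 349.4, 396.4] [ 0.467 -0.278  0.029] [[0.427, -0.312, 0.021], [0.517, -0.238, 0.046]]
side bush_top 0.61 [220.2, 152.8, 377.1, 309.3] [ 0.655 -0.046  0.045] [[0.459, -0.092, 0.007], [0.774, 0.031, 0.257]]
```

```bash
python3 - <<'E'
from h import *
a=[]
for n in ['scene','side']:
    c=np.load(n+'0.npy',allow_pickle=True).item()
    a.append(c)
s=a[0]['img'][130:350,130:430]; cv2.imwrite('pics/sc.png',cv2.resize(s[:,:,::-1],(780,572),interpolation=cv2.INTER_CUBIC))
s=a[1]['img'][140:410,200:440]; cv2.imwrite('pics/si.png',cv2.resize(s[:,:,::-1],(528,594),interpolation=cv2.INTER_CUBIC))
P=np.vstack([cloud(c)[0] for c in a])
# fits
def rect(m,name):
    q=P[m]; r=cv2.minAreaRect((q[:,:2]*1000).astype(np.float32)); print(name,len(q),np.round(r[0],1),np.round(r[1],1),round(r[2],1),'z',np.round(np.median(q[:,2])*1000,1))
x,y,z=P.T
b=(abs(x-.473)<.07)&(abs(y+.272)<.07)
rect(b&(z>.0265)&(z<.0325),'board'); rect(b&(z>.040)&(z<.05),'header')
for C in a:
    P=cloud(C)[0];x,y,z=P.T
    b=(abs(x-.473)<.07)&(abs(y+.272)<.07)
    rect(b&(z>.0265)&(z<.0325),'board1'); rect(b&(z>.040)&(z<.05),'header1')
    p=(abs(y)<.1)&(x>.4)&(x<.85)
    rect(p&(z>.173)&(z<.181)&(x>.62),'head')
    rect(p&(z>.014)&(z<.021),'basetop')
    rect(p&(z>.031)&(z<.037),'rails?')
    rect(p&(z>.068)&(z<.078)&(x<.5),'pushtop')
    rect(p&(z>.0635)&(z<.072)&(x>.5)&(x<.63),'posts')
    rect(p&(z>.255),'knobtop')
    k=p&(z>.24);print('knobz',np.percentile(P[k][:,2],[50,90,95,99]))
E
```

```text
board 1556 [ 473.  -272.7] [93.7 62.2] 25.4 z 28.5
header 234 [ 473.3 -272.4] [50.9 16.3] 25.4 z 44.3
board1 354 [ 472.6 -271.9] [93.7 60.5] 25.4 z 28.6
header1 59 [ 473.2 -271.4] [50.3 14.5] 25.3 z 44.8
head 1369 [712.2 -27.8] [ 65.1 146.2] 84.3 z 177.7
basetop 2532 [626.2 -17.9] [130.5 331. ] 83.9 z 18.0
rails? 823 [623.3 -18.2] [115.9 324.7] 85.2 z 33.8
pushtop 95 [462.4  -3.5] [50.4 15.3] 81.9 z 72.4
posts 122 [ 5.578e+02 -4.000e-01] [112.6  81.3] 16.5 z 66.8
knobtop 402 [672.8 -20.9] [46.3 51.9] 65.8 z 261.7
knobz [0.2606079  0.26349165 0.26390318 0.26468816]
board1 1202 [ 472.9 -273.5] [92.5 60.8] 25.4 z 28.4
header1 175 [ 473.  -273.7] [49.4 14.7] 24.4 z 44.3
head 870 [710.9 -32. ] [ 64.2 146.7] 83.6 z 177.5
basetop 2158 [625.  -21.9] [134.4 334.4] 84.8 z 18.3
rails? 1123 [619.7 -20.6] [119. 328.] 84.2 z 33.8
pushtop 115 [462.6  -5.5] [49.9 12.2] 84.3 z 72.5
posts 171 [561.7 -14.1] [ 87.3 115.3] 84.3 z 66.3
knobtop 291 [666.7 -27.6] [47.8 49.9] 18.5 z 261.5
knobz [0.25965675 0.26328705 0.26382229 0.26467783]
```

View pics/sc.png

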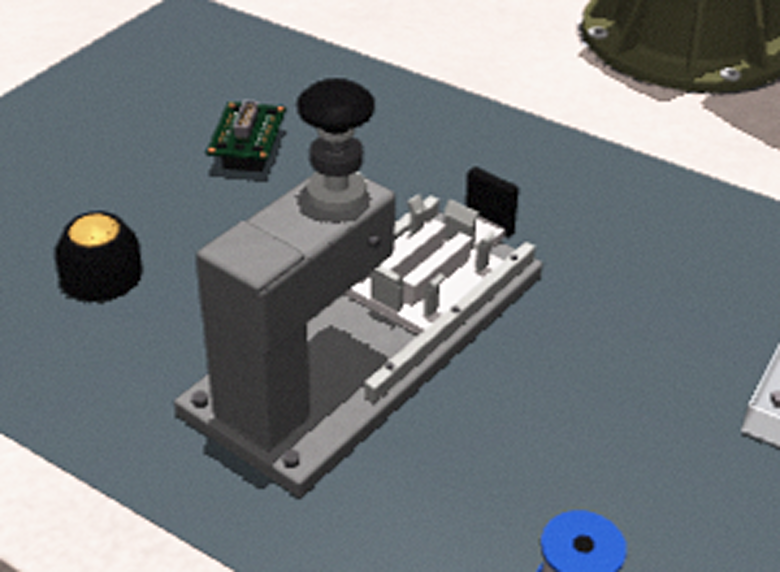

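View pics/si.png

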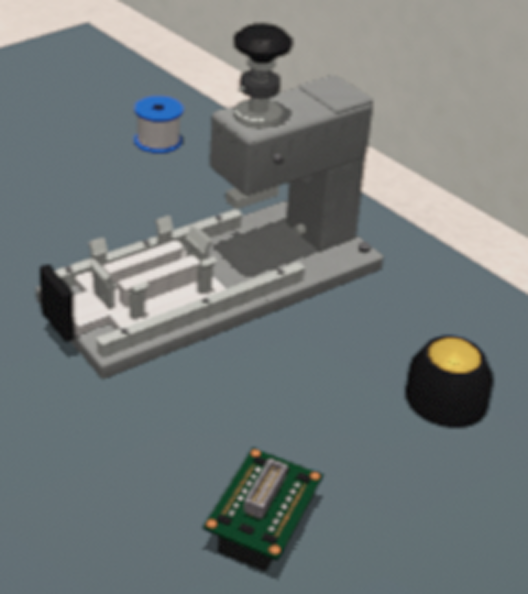

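The scene view shows the press in the middle, opening towards the robot, with the slide out at about x 560. The board sits on the foam at about (473, -273), yaw 25°. Next I'll look at the nest with the wrist camera.

```bash
python3 -m jog '318 -534 55 0 0 -130 0;318 -534 55 0 0 -130 0;318 -534 55 0 0 -130 0;318 -534 55 0 0 -130 0;318 -534 55 0 0 -130 0;318 -534 55 0 0 -130 0;318 -534 55 0 0 -130 0;318 -534 55 0 0 -130 0;318 -534 55 0 0 -130 0;318 -534 55 0 0 -130 0'
```

```text
time_s: 2.13
ee_pos: [0.3445, 0.1755, 0.2427]
eef_rot: [-1.57, 0.0, -1.498]
force: [0.7, 0.6, -0.8]
grip_width: 0.0938
```

```bash
python3 -m jog '115 -185 20 0 0 -60 0;115 -185 20 0 0 -60 0;115 -185 20 0 0 -60 0;115 -185 20 0 0 -60 0;115 -185 20 0 0 -60 0;115 -185 20 0 0 -60 0;115 -185 20 0 0 -60 0;115 -185 20 0 0 -60 0;115 -185 20 0 0 -60 0;115 -185 20 0 0 -60 0'; python3 - <<'E'
from h import *
c=camera('wrist'); save(c,'w1.png'); np.save('w1.npy',c,allow_pickle=True)
R=cv2.Rodrigues(np.array(c['rvec']))[0]; print(-R.T@c['tvec'],R[2])
E
```

```text
time_s: 2.97
ee_pos: [0.4595, -0.0097, 0.2627]
eef_rot: [-1.57, 0.0, -2.548]
force: [-0.3, -0.1, 0.3]
grip_width: 0.0942
[0.52275511 0.0338312  0.44156577] [-0.22010978 -0.15085776 -0.9637394 ]
```

View pics/w1.png

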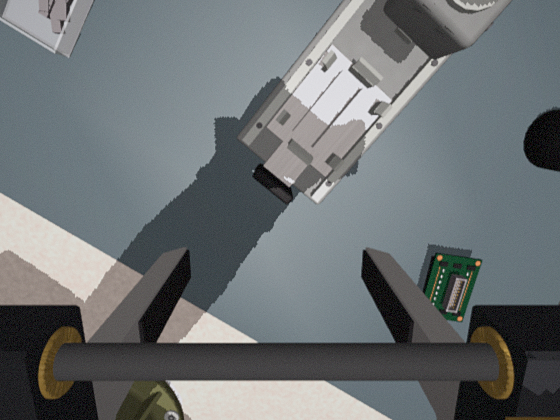

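The wrist view shows the slide and nest at around (320,110) and the board at (455,285). I'll fit both from this picture.

```bash
cat >> h.py <<'E'
def rect(P,m,name):
    q=P[m]
    if len(q)<5: print(name,'none');return
    r=cv2.minAreaRect((q[:,:2]*1000).astype(np.float32)); print(name,len(q),np.round(r[0],1),np.round(r[1],1),round(r[2],1),'z',np.round(np.median(q[:,2])*1000,1))
E
python3 - <<'E'
from h import *
c=np.load('w1.npy',allow_pickle=True).item()
P,col,uv=cloud(c);x,y,z=P.T
b=(abs(x-.473)<.07)&(abs(y+.272)<.07)
rect(P,b&(z>.0255)&(z<.0325),'board'); rect(P,b&(z>.040)&(z<.05),'header')
p=(abs(y)<.1)&(x>.42)&(x<.85)
a=np.radians(-5.7); u=np.array([np.cos(a),np.sin(a)]); v=np.array([-u[1],u[0]])
O=np.array([.560,-.0142])
L=np.stack([(P[:,:2]-O)@u,(P[:,:2]-O)@v],1)*1000
for nm,m in dict(base=(p&(z>.014)&(z<.022)),rails=(p&(z>.031)&(z<.038)),push=p&(z>.068)&(z<.08)&(L[:,0]<-80),posts=p&(z>.062)&(z<.074)&(abs(L[:,0])<65)&(abs(L[:,1])<50),bars=p&(z>.048)&(z<.056)&(abs(L[:,0])<45)&(abs(L[:,1])<27),plate=p&(z>.026)&(z<.0335)&(abs(L[:,1])<46)).items():
    rect(P,m,nm)
    q=L[m]; print('  local',np.round(np.percentile(q,[1,99],axis=0),1).tolist(),'z',np.median(z[m]))
# raster z in local frame
im=np.zeros((300,500),np.uint8)
m=p&(abs(L[:,0])<125)&(abs(L[:,1])<75)
ix=((L[m,0]+125)*2).astype(int); iy=((75-L[m,1])*2).astype(int)
im[iy.clip(0,299),ix.clip(0,499)]=np.clip(z[m]*1000*3,0,255)
im=cv2.dilate(im,np.ones((3,3)))
cv2.imwrite('pics/ras1.png',im)
E
```

```text
board 2042 [ 471.8 -272.1] [91.  61.5] 26.1 z 27.9
header 374 [ 471.8 -272.3] [46.5 15.1] 26.1 z 43.8
base 7749 [575.7 -15.1] [130. 235.] 84.5 z 17.5
  local [[-88.6, -63.3], [119.0, 65.0]] z 0.01745153470695937
rails 3757 [571.2 -14.8] [114.3 223.4] 84.5 z 33.5
  local [[-87.7, -56.1], [111.8, 57.4]] z 0.03349292932693568
push 515 [461.7  -3.9] [49.5 12.3] 84.6 z 72.1
  local [[-104.7, -23.7], [-92.8, 24.4]] z 0.07210675700369794
posts 946 [559.2 -13.6] [ 84.6 114.7] 84.5 z 66.2
  local [[-57.8, -41.2], [55.9, 42.4]] z 0.06624460983823133
bars 1810 [559.2 -13.5] [40.2 80.2] 84.5 z 51.5
  local [[-40.1, -19.1], [38.1, 20.5]] z 0.05153144557091886
plate 6212 [566.2 -14.9] [ 91.8 211.5] 84.3 z 29.5
  local [[-91.6, -43.8], [54.3, 44.9]] z 0.029509504067536472
```

View pics/ras1.png

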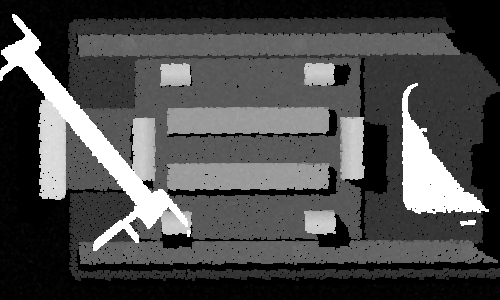

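```bash
python3 -m jog '12.5 -262.5 -60 0 0 -8 0;12.5 -262.5 -60 0 0 -8 0;12.5 -262.5 -60 0 0 -8 0;12.5 -262.5 -60 0 0 -8 0;12.5 -262.5 -60 0 0 -8 0;12.5 -262.5 -60 0 0 -8 0;12.5 -262.5 -60 0 0 -8 0;12.5 -262.5 -90 0 0 -8 0;12.5 -262.5 -120 0 0 -8 0;12.5 -262.5 -120 0 0 -8 0'; python3 - <<'E'
from h import *
c=camera('wrist'); save(c,'w2.png'); np.save('w2.npy',c,allow_pickle=True)
P,col,uv=cloud(c);x,y,z=P.T
b=(abs(x-.473)<.07)&(abs(y+.272)<.07)
rect(P,b&(z>.0255)&(z<.0315),'board'); rect(P,b&(z>.040)&(z<.05),'header')
E
```

```text
time_s: 3.85
ee_pos: [0.4699, -0.271, 0.1376]
eef_rot: [-1.577, -0.004, -2.681]
force: [0.0, 0.8, -0.4]
grip_width: 0.0942
board 6262 [ 471.2 -272.9] [90.3 60.1] 25.4 z 27.7
header 454 [ 471.3 -273. ] [46.5 13.6] 26.3 z 45.0
```

View pics/w2.png

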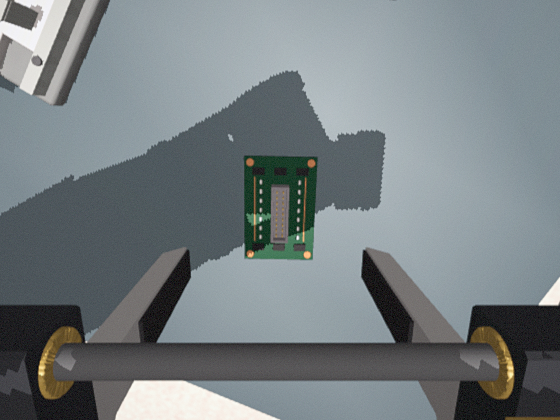

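```bash
python3 -m jog '1.4 -1.8 -40 0 0 0 0;1.4 -1.8 -80 0 0 0 0;1.4 -1.8 -110 0 0 0 0;1.4 -1.8 -128 0 0 0 0;1.4 -1.8 -128 0 0 0 0;1.4 -1.8 -128 0 0 0 0' 20; python3 -m jog '0 0 0 0 0 0 0.25;0 0 0 0 0 0 0.35;0 0 0 0 0 0 0.5;0 0 0 0 0 0 1;0 0 0 0 0 0 1;0 0 0 0 0 0 1;0 0 0 0 0 0 1' 20
```

```text
time_s: 4.4
ee_pos: [0.4732, -0.2734, 0.0144]
eef_rot: [-1.573, -0.002, -2.68]
force: [0.0, 0.2, 1.0]
grip_width: 0.0938
time_s: 4.98
ee_pos: [0.4734, -0.2735, 0.0148]
eef_rot: [-1.573, -0.001, -2.68]
force: [-2.3, 1.6, 5.5]
grip_width: 0.0596
```

```bash
python3 -m jog '0 0 10 0 0 0 1;0 0 30 0 0 0 1;0 0 60 0 0 0 1;0 0 90 0 0 0 1;0 0 120 0 0 0 1;0 0 120 0 0 0 1;0 0 120 0 0 0 1' 20; python3 - <<'E'
from h import *
o=get_obs();print(o['ee_pos'],o['force'],o['moment'])
c=camera('wrist'); save(c,'w3.png'); np.save('w3.npy',c,allow_pickle=True)
for q in masks_of('board','wrist')[:2]: print(q['conf'],q['extent'])
P,col,uv=cloud(c);x,y,z=P.T
b=(abs(x-.473)<.07)&(abs(y+.272)<.07)
print(np.histogram(z[b]*1000,bins=range(100,180,3)))
E
```

```text
time_s: 5.57
ee_pos: [0.4738, -0.2738, 0.1365]
eef_rot: [-1.57, 0.0, -2.68]
force: [-0.4, 0.2, -1.2]
grip_width: 0.0598
[ 0.47383615 -0.27378401  0.13649051] [-0.36046818  0.19685272 -1.20012363] [-0.0488335   0.13711754 -0.00809936]
0.56 [211.7, 187.9, 340.7, 341.6]
(array([    0,     0,     0,     0,     0,     0,     0,     0,     0,
           0,     0,     0,    13,    49,    74,   456, 14088,  1025,
         232,  1504,   537,   595,  1156,   243,   276,   276]), array([100, 103, 106, 109, 112, 115, 118, 121, 124, 127, 130, 133, 136,
       139, 142, 145, 148, 151, 154, 157, 160, 163, 166, 169, 172, 175,
       178]))
```

View pics/w3.png

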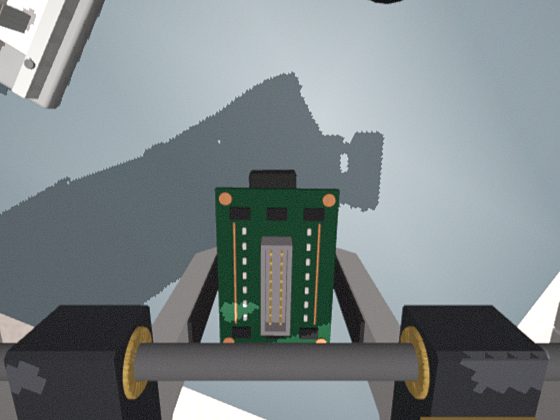

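```bash
python3 - <<'E'
from h import *
c=np.load('w3.npy',allow_pickle=True).item()
P,col,uv=cloud(c);x,y,z=P.T
g=(abs(x-.473)<.08)&(abs(y+.272)<.08)&(z>.143)&(z<.153)&(col[:,1].astype(int)>col[:,0]+10)&(col[:,1].astype(int)>col[:,2]+5)
rect(P,g,'board'); print(np.percentile(z[g],[5,50,95]))
A=np.c_[x[g],y[g],np.ones(g.sum())]; print(np.linalg.lstsq(A,z[g],rcond=None)[0])
h=(abs(x-.473)<.04)&(abs(y+.272)<.04)&(z>.158)&(z<.172); rect(P,h,'hdr')
# in the tool axes
psi=-2.68; T=np.array([.4738,-.2738])
u=np.array([np.cos(psi),np.sin(psi)]);v=np.array([-u[1],u[0]])
q=(P[g][:,:2]-T); print('along x',np.percentile(q@u,[.5,99.5])*1000,'y',np.percentile(q@v,[.5,99.5])*1000)
E
```

```text
board 12310 [ 474.6 -273.4] [85.5 60.4] 25.8 z 149.3
[0.14826662 0.14925458 0.15025913]
[ 0.00210142 -0.00250388  0.14757   ]
hdr 3871 [ 474.8 -276.6] [48.  78.8] 46.4 z 163.4
along x [-43.3437378   40.76567659] y [-29.79136339  29.54270023]
```

```bash
python3 - <<'E'
from h import *
c=np.load('w3.npy',allow_pickle=True).item()
P,col,uv=cloud(c);x,y,z=P.T
psi=-2.68; T=np.array([.4738,-.2738])
u=np.array([np.cos(psi),np.sin(psi)]);v=np.array([-u[1],u[0]])
a=(P[:,:2]-T)@u*1000; b=(P[:,:2]-T)@v*1000
m=(abs(a)<60)&(abs(b)<20)&(z>.145)&(z<.153); print('edge',np.percentile(a[m],[0,.2,.5,1]))
m=(abs(a)<35)&(abs(b)<12)&(z>.159)&(z<.170); print('hdr',np.percentile(a[m],[1,2,50,98,99]),np.percentile(b[m],[1,50,99]),np.median(z[m]))
E
```

```text
edge [-43.89000403 -43.58074752 -43.48291474 -43.32004804]
hdr [-21.59580048 -21.49997202   0.87617835  23.89006111  24.42454622] [-7.09266405 -0.02394426  6.69396816] 0.16473463488543302
```

```bash
python3 -m jog '25 75 0 0 0 -7 1;35 105 0 0 0 -13 1;45 135 0 0 0 -19 1;55 165 0 0 0 -25 1;65 195 0 0 0 -30 1;75 225 0 0 0 -32 1;83 248 0 0 0 -32 1;86.6 260.2 -20 0 0 -32 1;86.6 260.2 -36 0 0 -32 1;86.6 260.2 -36 0 0 -32 1' 20;  python3 -m jog '0 0 0 0 0 0 1;0 0 0 0 0 0 1'; python3 - <<'E'
from h import *
o=get_obs();print(o['ee_pos'],o['eef_rot'])
for n in ['wrist','side','scene']:
    c=camera(n); save(c,n+'4.png'); np.save(n+'4.npy',c,allow_pickle=True)
E
```

```text
time_s: 6.5
ee_pos: [0.5573, -0.0119, 0.0935]
eef_rot: [-1.574, -0.009, 3.046]
force: [-0.4, -1.2, -1.7]
grip_width: 0.0591
time_s: 6.67
ee_pos: [0.5568, -0.0122, 0.0929]
eef_rot: [-1.574, -0.012, 3.046]
force: [-0.3, -0.3, -0.9]
grip_width: 0.0596
[ 0.55676    -0.01221919  0.09292576] [-1.57409025 -0.01152731  3.04573131]
```

View pics/wrist4.png

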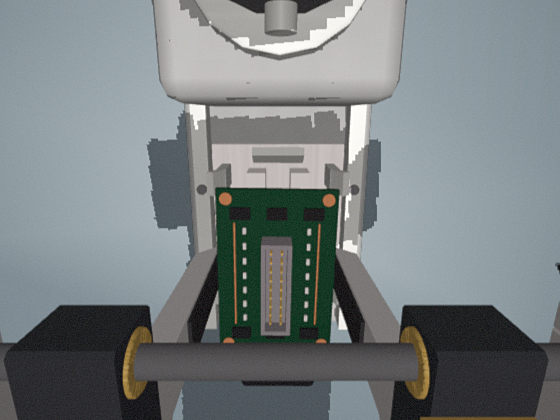

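View pics/side4.png

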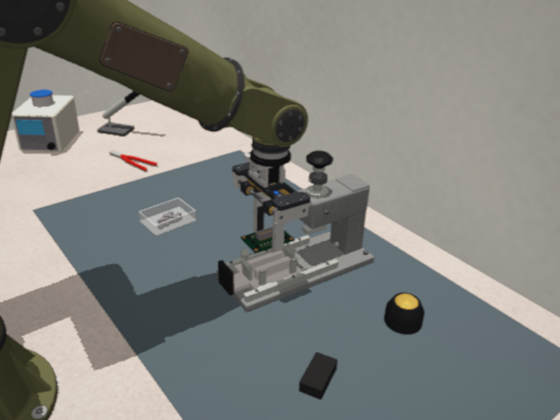

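```bash
python3 - <<'E'
from h import *
o=get_obs();print(o['qpos'],o['joint_vel'])
c=np.load('wrist4.npy',allow_pickle=True).item()
P,col,uv=cloud(c);x,y,z=P.T
# frame: press yaw -5.5, origin est. seat centre
a=np.radians(-5.5);u=np.array([np.cos(a),np.sin(a)]);v=np.array([-u[1],u[0]])
O=np.array([.5592,-.0135]);L=np.stack([(P[:,:2]-O)@u,(P[:,:2]-O)@v],1)*1000
def rep(n,m): print(n,m.sum(),np.round(np.percentile(L[m],[1,50,99],axis=0),1).tolist(),np.round(np.median(z[m])*1000,1))
n=(abs(L[:,1])<70)&(L[:,0]>-60)&(L[:,0]<80)
g=n&(z>.093)&(z<.113)&(col[:,1].astype(int)>col[:,0].astype(int)+10); rep('board',g); rect(P,g,'board')
A=np.c_[L[g],np.ones(g.sum())]; print(np.linalg.lstsq(A,z[g]*1000,rcond=None)[0])
m=n&(z>.061)&(z<.071)
rep('lips',m);rep('endplate',m&(abs(L[:,1])<20)); rep('postR',m&(L[:,1]<-25)); rep('postL',m&(L[:,1]>25))
m=n&(z>.030)&(z<.038)&(L[:,0]>20); rep('railR',m&(L[:,1]<-44)); rep('railL',m&(L[:,1]>44)); rect(P,m&(abs(L[:,1])>44),'rails')
rep('bars',n&(z>.048)&(z<.055))
E
```

```text
[-0.08954306  0.43654254  1.60861474  0.00373023  1.10501066  1.57568883] [ 0.00181472 -0.00443734 -0.00194385 -0.00086108 -0.00253409  0.00155943]
board 12133 [[-42.7, -28.8], [6.4, 1.0], [40.4, 30.1]] 105.6
board 12133 [557.6 -12.9] [60.7 85.3] 83.8 z 105.6
[-1.00128920e-02 -1.45514052e-04  1.05609689e+02]
lips 1415 [[-42.1, -42.1], [42.8, -1.1], [56.9, 41.6]] 66.4
endplate 683 [[48.8, -14.9], [53.6, 0.0], [56.9, 14.4]] 66.4
postR 382 [[-42.5, -42.5], [36.0, -37.9], [43.0, -34.3]] 66.2
postL 350 [[-42.7, 33.6], [36.5, 38.1], [42.9, 41.8]] 66.2
railR 1381 [[20.6, -57.2], [53.3, -52.2], [79.9, -47.1]] 33.6
railL 1363 [[20.5, 46.6], [53.1, 51.7], [79.7, 56.6]] 33.5
rails 2744 [608.8 -18.6] [114.3  59.9] 84.6 z 33.6
bars 704 [[30.4, -35.9], [35.8, -8.8], [43.0, 35.8]] 51.5
```

```bash
python3 -m jog '3.7 -1.2 -5 0 -0.66 0.2 1;3.7 -1.2 -12 0 -0.66 0.2 1;3.7 -1.2 -18 0 -0.66 0.2 1;3.7 -1.2 -18 0 -0.66 0.2 1;3.7 -1.2 -18 0 -0.66 0.2 1'; cat > m.py <<'E'
from h import *
import sys
o=get_obs();print(o['ee_pos'],o['eef_rot'],o['force'])
c=camera('wrist'); save(c,sys.argv[1]+'.png')
zt=o['ee_pos'][2]+.0128
P,col,uv=cloud(c);x,y,z=P.T
a=np.radians(-5.5);u=np.array([np.cos(a),np.sin(a)]);v=np.array([-u[1],u[0]])
O=np.array([.5592,-.0135]);L=np.stack([(P[:,:2]-O)@u,(P[:,:2]-O)@v],1)*1000
def rep(n,m): print(n,m.sum(),np.round(np.percentile(L[m],[1,50,99],axis=0),1).tolist(),np.round(np.median(z[m])*1000,1))
n=(abs(L[:,1])<70)&(L[:,0]>-60)&(L[:,0]<80)
g=n&(abs(z-zt)<.004)&(col[:,1].astype(int)>col[:,0].astype(int)+10); rep('board',g); rect(P,g,'board')
A=np.c_[L[g],np.ones(g.sum())]; print(np.linalg.lstsq(A,z[g]*1000,rcond=None)[0])
m=n&(z>.061)&(z<.071)
rep('endplate',m&(abs(L[:,1])<20)&(L[:,0]>45)); rep('postR',m&(L[:,1]<-32)&(L[:,0]>20)); rep('postL',m&(L[:,1]>32)&(L[:,0]>20))
E
python3 m.py w5
```

```text
time_s: 7.23
ee_pos: [0.561, -0.0136, 0.0756]
eef_rot: [-1.575, 0.002, 3.049]
force: [-0.1, -0.0, -0.3]
grip_width: 0.0593
[ 0.56098733 -0.01358447  0.0756303 ] [-1.57518722e+00  1.78775741e-03  3.04893801e+00] [-0.11549543 -0.0106979  -0.25810464]
board 12106 [[-38.6, -29.8], [10.5, -0.2], [44.6, 29.0]] 88.4
board 12106 [561.8 -14.3] [60.4 85.5] 83.9 z 88.4
[3.60637332e-03 8.43026969e-04 8.83400932e+01]
endplate 805 [[48.9, -15.0], [53.7, -0.2], [57.1, 14.6]] 66.5
postR 391 [[29.2, -42.5], [36.6, -38.1], [43.0, -34.6]] 66.3
postL 412 [[29.1, 33.7], [36.6, 37.4], [42.9, 41.9]] 66.0
```

View pics/w5.png

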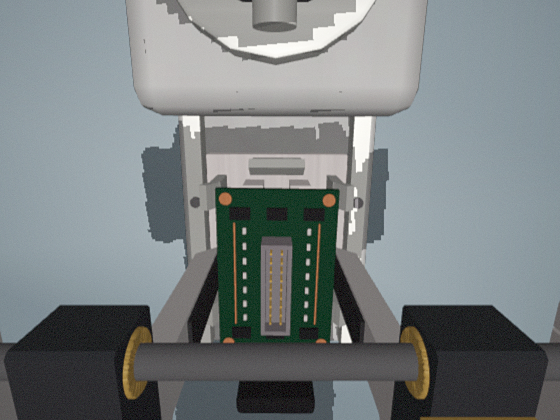

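```bash
python3 -m jog '0 0 -8 0 0 0.2 1;0 0 -14 0 0 0.2 1;0 0 -19 0 0 0.2 1;0 0 -24 0 0 0.2 1;0 0 -27 0 0 0.2 1;0 0 -29 0 0 0.2 1;0 0 -30 0 0 0.2 1;0 0 -30 0 0 0.2 1'; python3 m.py w6
```

```text
time_s: 7.95
ee_pos: [0.5612, -0.0136, 0.0459]
eef_rot: [-1.575, 0.002, 3.052]
force: [0.3, -0.5, -1.5]
grip_width: 0.0598
[ 0.56117628 -0.01360502  0.04588308] [-1.57519498e+00  2.29093476e-03  3.05241347e+00] [ 0.30881446 -0.46571956 -1.51720548]
board 12133 [[-38.3, -29.7], [10.7, 0.2], [44.7, 29.1]] 58.6
board 12133 [561.8 -14.3] [60.6 85.7] 84.3 z 58.6
[3.96992631e-03 5.30215737e-04 5.86239594e+01]
endplate 1080 [[48.9, -14.9], [53.7, -0.5], [57.1, 14.3]] 66.5
postR 593 [[29.1, -42.5], [36.6, -37.8], [43.0, -34.2]] 66.1
postL 600 [[29.0, 33.5], [36.4, 37.2], [43.0, 41.9]] 65.9
```

View pics/w6.png

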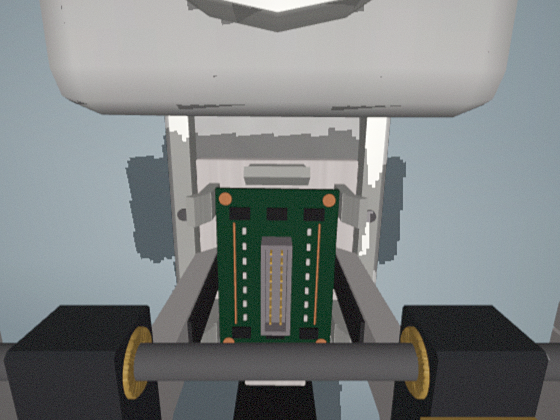

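```bash
python3 -m jog '0 0 -1 0 0 0 1;0 0 -2 0 0 0 1;0 0 -2.7 0 0 0 1;0 0 -3.3 0 0 0 1;0 0 -3.5 0 0 0 1;0 0 -3.5 0 0 0 1'; python3 m.py w7
```

```text
time_s: 8.5
ee_pos: [0.5613, -0.0136, 0.0428]
eef_rot: [-1.575, 0.003, 3.052]
force: [-1.3, -0.8, 2.8]
grip_width: 0.0594
[ 0.56132439 -0.01360854  0.04284551] [-1.57513829e+00  2.78591786e-03  3.05248136e+00] [-1.31644011 -0.80114392  2.79469938]
board 12134 [[-38.1, -29.7], [10.9, 0.2], [44.9, 29.1]] 55.6
board 12134 [562.  -14.3] [60.5 85.4] 84.1 z 55.6
[2.13526967e-05 6.10917236e-04 5.55906993e+01]
endplate 1110 [[49.0, -15.0], [53.8, -0.1], [57.1, 14.4]] 66.5
postR 622 [[29.1, -42.5], [36.5, -37.7], [43.0, -34.2]] 66.0
postL 612 [[28.9, 33.6], [36.3, 37.2], [42.9, 42.0]] 65.9
```

```bash
python3 -m jog '0 0 0 0 0 0 0.3;0 0 0 0 0 0 0.2;0 0 0 0 0 0 0.15;0 0 0 0 0 0 0.15;0 0 5 0 0 0 0.15;0 0 15 0 0 0 0.15;0 0 40 0 0 0 0.15;0 0 70 0 0 0 0.15;0 0 100 0 0 0 0.15;0 0 100 0 0 0 0.15'; python3 - <<'E'
from h import *
o=get_obs();print(o['ee_pos'],o['eef_rot'],o['force'])
c=camera('wrist'); save(c,'w8.png'); np.save('w8.npy',c,allow_pickle=True)
P,col,uv=cloud(c);x,y,z=P.T
a=np.radians(-5.5);u=np.array([np.cos(a),np.sin(a)]);v=np.array([-u[1],u[0]])
O=np.array([.5592,-.0135]);L=np.stack([(P[:,:2]-O)@u,(P[:,:2]-O)@v],1)*1000
def rep(n,m):
  if m.sum(): print(n,m.sum(),np.round(np.percentile(L[m],[1,50,99],axis=0),1).tolist(),np.round(np.median(z[m])*1000,1))
n=(abs(L[:,1])<70)&(L[:,0]>-60)&(L[:,0]<80)
g=n&(abs(z-.0555)<.004)&(abs(L[:,1])<32); rep('board',g); rect(P,g,'board')
A=np.c_[L[g],np.ones(g.sum())]; print(np.linalg.lstsq(A,z[g]*1000,rcond=None)[0])
m=n&(z>.061)&(z<.071)
rep('endplate',m&(abs(L[:,1])<20)&(L[:,0]>45)); rep('push',(z>.068)&(z<.078)&(L[:,0]<-80)&(abs(L[:,1])<40))
rep('knob',(z>.255)&(z<.27)&(x>.6)); k=(z>.25)&(z<.275)&(x>.6); rect(P,k,'knob')
E
```

```text
time_s: 9.38
ee_pos: [0.5637, -0.0138, 0.1497]
eef_rot: [-1.575, 0.012, 3.053]
force: [0.8, 0.1, 0.6]
grip_width: 0.0799
[ 0.56370037 -0.0137967   0.14974875] [-1.5751458   0.01216431  3.05250101] [0.79698452 0.1493718  0.5918582 ]
board 7113 [[-47.4, -29.7], [4.5, 0.1], [45.4, 29.5]] 55.6
board 7113 [558.9 -12.8] [62.5 98.3] 84.5 z 55.6
[-3.92850053e-04 -1.46521050e-03  5.57436481e+01]
endplate 418 [[48.9, -15.3], [53.4, -0.6], [56.9, 14.2]] 66.4
push 594 [[-99.0, -24.5], [-94.1, -0.3], [-91.4, 23.9]] 71.8
knob 17443 [[35.7, -22.0], [93.6, -0.0], [99.6, 57.6]] 260.2
knob 18721 [639.    5.3] [ 35.2 110.4] 32.8 z 259.9
```

View pics/w8.png

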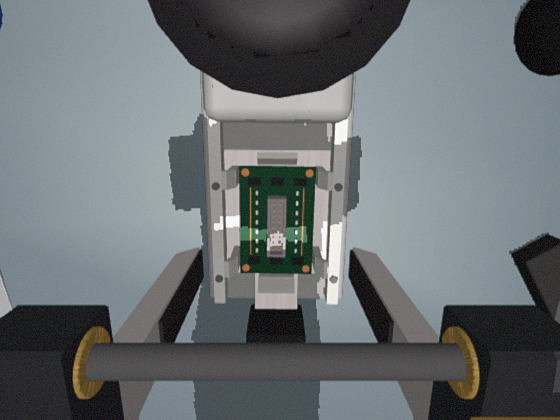

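```bash
python3 -m jog '-40 4 20 0 0 7 0.3;-75 8 20 0 0 14 0.5;-110 10 20 0 0 21 0.8;-133 13 20 0 0 28 1;-133 13 20 0 0 35 1;-133 13 20 0 0 42 1;-133 13 20 0 0 49 1;-133 13 20 0 0 56 1;-133 13 20 0 0 63 1;-133 13 20 0 0 70 1' 20; python3 -m jog '0 0 0 0 0 7 1;0 0 0 0 0 14 1;0 0 0 0 0 21 1;0 0 0 0 0 28 1;0 0 0 0 0 35 1;0 0 0 0 0 42 1;0 0 0 0 0 49 1;0 0 0 0 0 56 1;0 0 0 0 0 63 1;0 0 0 0 0 70 1'
```

```text
time_s: 10.27
ee_pos: [0.4294, -0.0007, 0.1664]
eef_rot: [-1.576, 0.009, -2.003]
force: [-0.3, 0.3, -0.3]
grip_width: 0.0165
time_s: 11.1
ee_pos: [0.4291, -0.0006, 0.166]
eef_rot: [-1.576, 0.01, -0.775]
force: [-0.2, 0.1, -1.1]
grip_width: 0.0005
```

```bash
python3 -m jog '2 0 0 0 -0.1 7 1;2 0 -10 0 -0.2 14 1;2 0 -30 0 -0.3 21 1;2 0 -60 0 -0.4 28 1;2 0 -90 0 -0.5 35 1;2 0 -110 0 -0.5 39 1;2 0 -121 0 -0.5 39 1;2 0 -121 0 -0.5 39 1;2 0 -121 0 -0.5 39 1' 20; python3 - <<'E'
from h import *
o=get_obs();print(o['ee_pos'],o['eef_rot'],o['force'])
for n in ['side','wrist']:
    c=camera(n); save(c,n+'9.png')
    if n=='side': cv2.imwrite('pics/side9.png',cv2.resize(c['img'][120:340,150:430,::-1],(784,616)[:2] if 0 else (750,589)))
E
```

```text
time_s: 11.85
ee_pos: [0.4307, -0.0006, 0.0448]
eef_rot: [-1.573, 0.003, -0.095]
force: [0.2, -0.4, 0.3]
grip_width: 0.0
[ 0.4307367  -0.00063633  0.04484768] [-1.57286459  0.00312451 -0.09505743] [ 0.24823694 -0.40226372  0.30064516]
```

View pics/side9.png

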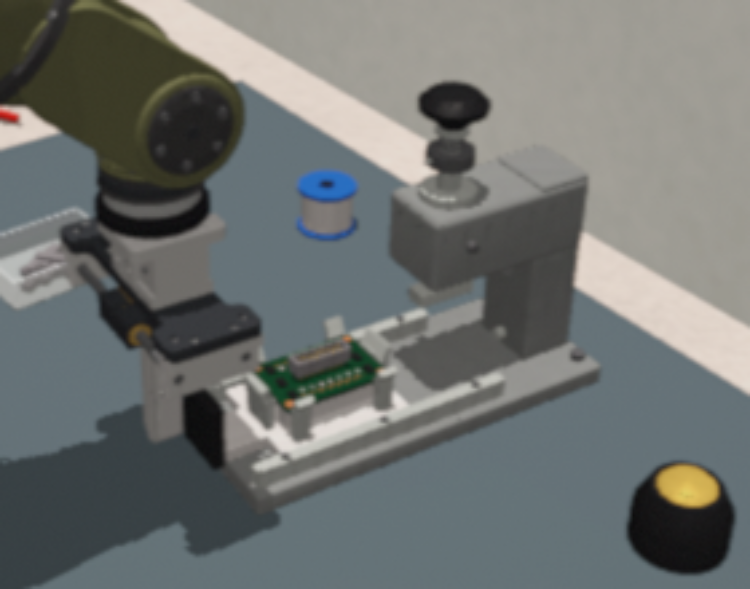

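```bash
python3 -m jog '8 -0.8 0 0 0 0 1;12 -1.1 0 0 0 0 1;16 -1.5 0 0 0 0 1;20 -1.9 0 0 0 0 1;24 -2.3 0 0 0 0 1;28 -2.7 0 0 0 0 1;32 -3.1 0 0 0 0 1;38 -3.6 0 0 0 0 1;44 -4.2 0 0 0 0 1;50 -4.8 0 0 0 0 1';python3 -m jog '6 -0.6 0 0 0 0 1;12 -1.1 0 0 0 0 1;18 -1.7 0 0 0 0 1;24 -2.3 0 0 0 0 1;30 -2.9 0 0 0 0 1;36 -3.5 0 0 0 0 1;42 -4 0 0 0 0 1;47 -4.5 0 0 0 0 1;52 -5 0 0 0 0 1;56 -5.4 0 0 0 0 1'
```

```text
time_s: 12.78
ee_pos: [0.482, -0.0056, 0.0457]
eef_rot: [-1.573, 0.001, -0.095]
force: [-2.8, -0.0, 0.4]
grip_width: 0.0005
time_s: 13.62
ee_pos: [0.5386, -0.011, 0.0457]
eef_rot: [-1.573, 0.001, -0.095]
force: [-3.4, -0.3, 2.1]
grip_width: 0.0004
```

```bash
python3 -m jog '2 -0.2 0 0 0 0 1;4 -0.4 0 0 0 0 1;6 -0.6 0 0 0 0 1;8 -0.8 0 0 0 0 1;10 -1 0 0 0 0 1;11 -1.1 0 0 0 0 1;12 -1.2 0 0 0 0 1;13 -1.2 0 0 0 0 1'; python3 -m jog '1 -0.1 0 0 0 0 1;2 -0.2 0 0 0 0 1;3 -0.3 0 0 0 0 1'; python3 - <<'E'
from h import *
c=camera('side'); save(c,'s10.png'); cv2.imwrite('pics/side10.png',cv2.resize(c['img'][120:340,190:470,::-1],(750,589)))
E
```

```text
time_s: 14.28
ee_pos: [0.5516, -0.0123, 0.0457]
eef_rot: [-1.573, 0.001, -0.095]
force: [-2.5, -1.5, 0.6]
grip_width: 0.0001
time_s: 14.53
ee_pos: [0.5547, -0.0126, 0.0457]
eef_rot: [-1.573, 0.001, -0.095]
force: [-3.1, 0.1, -0.0]
grip_width: 0.0006
```

View pics/side10.png

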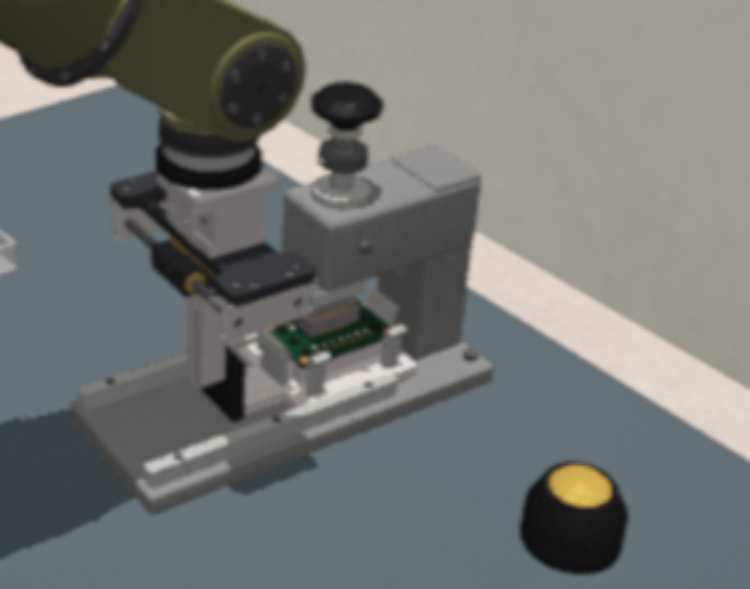

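```bash
python3 -m jog '0.8 -0.1 0 0 0 0 1;1.6 -0.2 0 0 0 0 1;2.4 -0.2 0 0 0 0 1;3.2 -0.3 0 0 0 0 1'; python3 -m jog '0.7 -0.1 0 0 0 0 1;1.4 -0.1 0 0 0 0 1;2.1 -0.2 0 0 0 0 1'
```

```text
time_s: 14.92
ee_pos: [0.5571, -0.0128, 0.0457]
eef_rot: [-1.573, 0.004, -0.095]
force: [-16.5, 1.1, 10.6]
grip_width: 0.0003
time_s: 15.17
ee_pos: [0.557, -0.0128, 0.0457]
eef_rot: [-1.573, 0.009, -0.095]
force: [-26.5, 0.8, 18.5]
grip_width: 0.0003
```

```bash
python3 -m jog '-5 0.5 0 0 -0.4 0 1;-20 2 0 0 -0.4 0 1;-50 5 0 0 -0.4 0 1;-80 8 20 0 -0.4 0 1;-80 8 60 0 -0.4 0 1;-80 8 100 0 -0.4 0 1;-80 8 140 0 -0.4 0 1;-80 8 180 0 -0.4 0 1;-80 8 220 0 -0.4 0 1;-80 8 260 0 -0.4 0 1'; python3 -m jog '0 0 10 0 0 0 1;0 0 10 0 0 0 1'; python3 - <<'E'
from h import *
o=get_obs();print(o['ee_pos'],o['eef_rot'],o['force'])
a=np.radians(-5.5);u=np.array([np.cos(a),np.sin(a)]);v=np.array([-u[1],u[0]])
for n in ['wrist','side','scene']:
    c=camera(n); save(c,n+'11.png'); np.save(n+'11.npy',c,allow_pickle=True)
    P,col,uv=cloud(c);x,y,z=P.T
    O=np.array([.669,-.0241]);L=np.stack([(P[:,:2]-O)@u,(P[:,:2]-O)@v],1)*1000
    def rep(nm,m):
        if m.sum(): print(n,nm,m.sum(),np.round(np.percentile(L[m],[1,50,99],axis=0),1).tolist(),np.round(np.percentile(z[m],[2,50,98])*1000,1))
    rep('push',(z>.068)&(z<.078)&(L[:,0]<-80)&(L[:,0]>-120)&(abs(L[:,1])<40))
    rep('boardtop',(z>.0535)&(z<.058)&(abs(L[:,0])<50)&(abs(L[:,1])<32))
    rep('posts',(z>.062)&(z<.070)&(abs(L[:,0])<75)&(abs(L[:,1])<50))
    rep('knob',(z>.262)&(z<.27)&(abs(L[:,0])<40)&(abs(L[:,1])<40))
    rep('knoball',(z>.24)&(z<.27)&(abs(L[:,0])<40)&(abs(L[:,1])<40))
    rep('headtop',(z>.173)&(z<.182)&(abs(L[:,0])<140)&(abs(L[:,1])<50))
E
```

```text
time_s: 16.0
ee_pos: [0.4768, -0.0048, 0.3081]
eef_rot: [-1.572, 0.001, -0.095]
force: [0.2, 0.5, 0.4]
grip_width: 0.0004
time_s: 16.17
ee_pos: [0.4778, -0.0048, 0.3219]
eef_rot: [-1.572, -0.007, -0.095]
force: [-0.6, -0.1, -0.3]
grip_width: 0.0004
[ 0.47779975 -0.00481334  0.32189581] [-1.57235478 -0.00675802 -0.09468335] [-0.64223424 -0.07920634 -0.30885305]
wrist push 61 [[-105.0, -25.3], [-104.1, -3.1], [-100.1, 23.5]] [68.1 70.3 73.4]
wrist posts 3 [[-43.9, -42.5], [-42.1, -42.5], [-41.0, -41.1]] [65.5 66.1 66.2]
wrist knoball 148 [[-27.3, -3.8], [-25.5, 0.5], [-22.1, 5.8]] [248.3 254.8 259.5]
side push 108 [[-103.1, -26.8], [-98.0, -5.4], [-90.8, 21.2]] [68.3 72.5 75.4]
side boardtop 417 [[-46.5, -31.4], [-3.1, -9.1], [48.5, 29.9]] [53.9 56.2 57.9]
side posts 296 [[-55.0, -43.6], [17.3, -6.9], [72.7, 38.5]] [62.2 66.4 69.9]
side knob 134 [[-16.0, -22.2], [0.9, -3.5], [19.7, 17.2]] [262.1 262.9 264.4]
side knoball 374 [[-24.8, -28.3], [-6.3, -11.6], [22.0, 17.0]] [244.7 259.8 264.2]
side headtop 932 [[-29.1, -33.5], [52.0, -12.9], [112.5, 26.2]] [173.4 177.8 181.7]
scene push 103 [[-103.1, -20.3], [-94.3, 4.8], [-88.8, 25.4]] [68.1 72.5 75.2]
scene boardtop 442 [[-47.8, -11.8], [3.7, 15.2], [46.3, 30.6]] [53.8 56.1 57.8]
scene posts 178 [[-55.1, -7.1], [-8.3, 6.7], [72.1, 41.9]] [62.7 66.5 69.9]
scene knob 171 [[-16.4, -16.7], [2.2, 1.9], [21.2, 20.6]] [262.  262.9 264.4]
scene knoball 478 [[-18.7, -19.3], [9.6, 7.4], [27.2, 26.0]] [249.5 260.7 264.2]
scene headtop 1441 [[-25.2, -29.4], [62.1, 7.6], [115.0, 31.6]] [173.7 177.8 181.6]
```

View pics/wrist11.png

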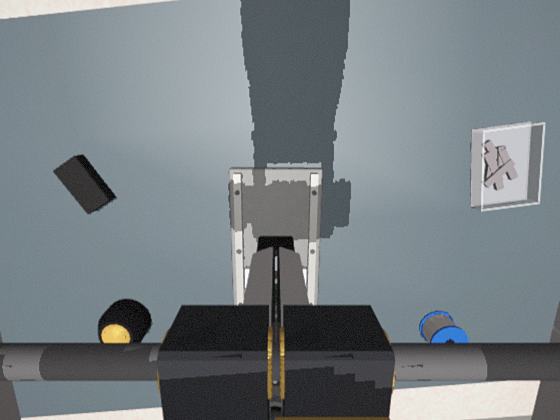

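View pics/side11.png

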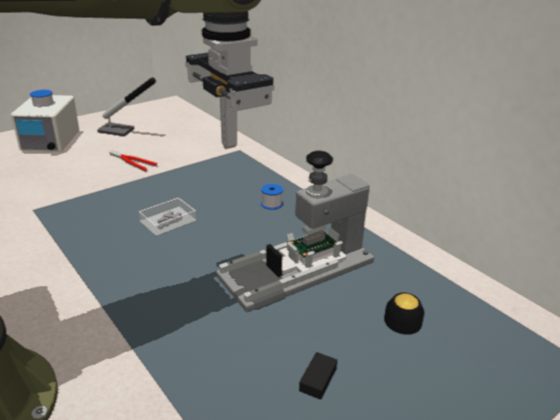

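```bash
python3 -m jog '40 -4 0 0 0.4 0 1;80 -8 0 0 0.4 0 1;120 -12 0 0 0.4 0 1;155 -15.5 0 0 0.4 0 1;180 -18.5 0 0 0.4 0 1;193 -19.5 0 0 0.4 0 1;193 -19.5 -10 0 0.4 0 1;193 -19.5 -20 0 0.4 0 1;193 -19.5 -27 0 0.4 0 1;193 -19.5 -27 0 0.4 0 1' 20; python3 - <<'E'
from h import *
o=get_obs();print(o['ee_pos'],o['eef_rot'],o['force'])
for n in ['side','scene']:
    c=camera(n); np.save(n+'12.npy',c,allow_pickle=True); y0,x0=(60,230) if n=='side' else (60,180)
    cv2.imwrite('pics/%s12.png'%n,cv2.resize(c['img'][y0:y0+180,x0:x0+180,::-1],(590,590)))
E
```

```text
time_s: 17.15
ee_pos: [0.6683, -0.0241, 0.2873]
eef_rot: [-1.573, 0.013, -0.095]
force: [0.8, -0.7, -0.0]
grip_width: 0.0005
[ 0.6683368  -0.02407062  0.28732946] [-1.57315065  0.01257624 -0.09465153] [ 0.82715242 -0.6975824  -0.02921037]
```

View pics/side12.png

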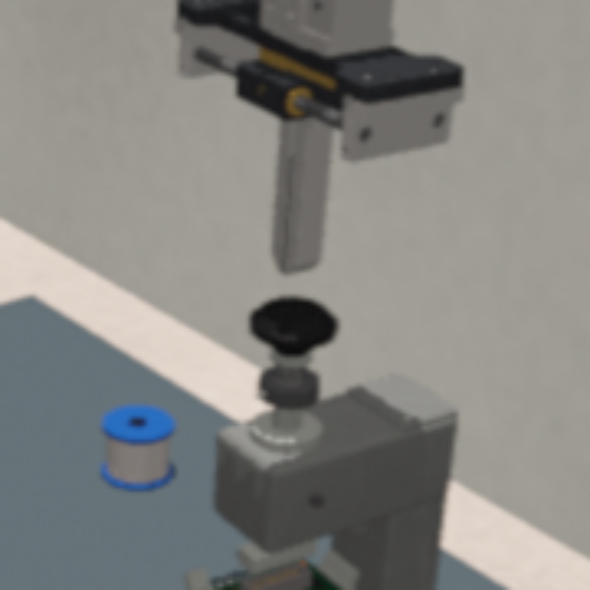

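View pics/scene12.png

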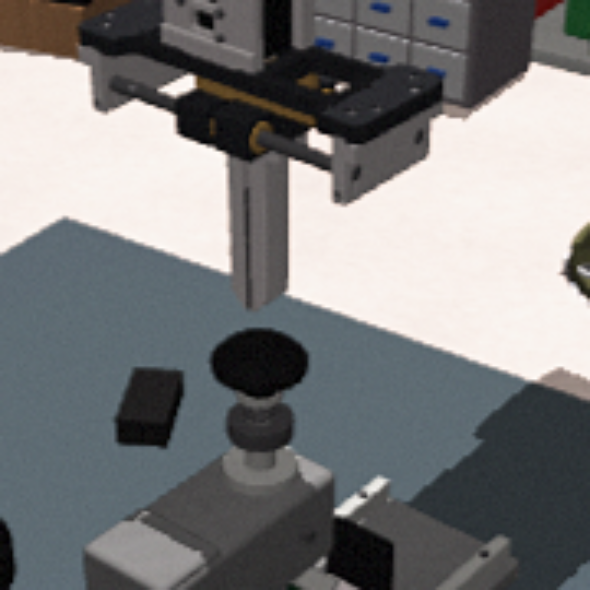

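```bash
python3 -m jog '1 0 -4 0 -0.35 0 1;2 0 -8 0 -0.7 0 1;2 0 -12 0 -0.7 0 1;2 0 -15 0 -0.7 0 1;2 0 -17 0 -0.7 0 1;2 0 -17 0 -0.7 0 1;2 0 -17 0 -0.7 0 1'; python3 -m jog '0 0 0 0 0 0 1;0 0 0 0 0 0 1'
```

```text
time_s: 17.83
ee_pos: [0.6709, -0.0241, 0.273]
eef_rot: [-1.572, -0.003, -0.095]
force: [0.8, 0.0, -0.3]
grip_width: 0.0004
time_s: 18.0
ee_pos: [0.671, -0.0242, 0.2731]
eef_rot: [-1.572, -0.003, -0.095]
force: [0.6, -0.1, -0.8]
grip_width: 0.0
```

```bash
python3 -m jog '0 0 -1.3 0 0 0 1;0 0 -2.6 0 0 0 1;0 0 -3.9 0 0 0 1;0 0 -5.2 0 0 0 1;0 0 -6.5 0 0 0 1;0 0 -7.8 0 0 0 1'; python3 -m jog '0 0 -1 0 0 0 1;0 0 -2 0 0 0 1;0 0 -3 0 0 0 1'; python3 -m jog '0 0 -1 0 0 0 1;0 0 -2 0 0 0 1;0 0 -3 0 0 0 1';
```

```text
time_s: 18.5
ee_pos: [0.671, -0.0241, 0.2652]
eef_rot: [-1.572, -0.003, -0.095]
force: [0.4, 0.2, -1.1]
grip_width: 0.0007
time_s: 18.75
ee_pos: [0.671, -0.0241, 0.2625]
eef_rot: [-1.572, -0.004, -0.095]
force: [-1.8, 0.1, 4.0]
grip_width: 0.0005
time_s: 19.0
ee_pos: [0.671, -0.0241, 0.2599]
eef_rot: [-1.572, -0.004, -0.095]
force: [-1.9, 0.3, 5.1]
grip_width: 0.0006
```

```bash
python3 -m jog '0 0 -1.3 0 0 0 1;0 0 -2.6 0 0 0 1;0 0 -3.9 0 0 0 1;0 0 -5.2 0 0 0 1;0 0 -6.5 0 0 0 1;0 0 -7.8 0 0 0 1'; python3 -m jog '0 0 -1 0 0 0 1;0 0 -2 0 0 0 1;0 0 -3 0 0 0 1';python3 -m jog '0 0 -1 0 0 0 1;0 0 -2 0 0 0 1'
```

```text
time_s: 19.5
ee_pos: [0.6711, -0.0242, 0.2523]
eef_rot: [-1.572, -0.005, -0.095]
force: [-1.6, -0.1, 6.2]
grip_width: 0.0003
time_s: 19.75
ee_pos: [0.6711, -0.0242, 0.2495]
eef_rot: [-1.572, -0.005, -0.095]
force: [-1.9, 0.4, 6.2]
grip_width: 0.0007
time_s: 19.92
ee_pos: [0.6712, -0.0242, 0.2484]
eef_rot: [-1.572, -0.006, -0.095]
force: [-4.2, 0.2, 12.7]
grip_width: 0.0007
```

```bash
python3 -m jog '0 0 -0.9 0 0 0 1;0 0 -1.8 0 0 0 1;0 0 -2.7 0 0 0 1'; python3 -m jog '0 0 -0.6 0 0 0 1;0 0 -1.2 0 0 0 1'
```

```text
time_s: 20.17
ee_pos: [0.6712, -0.0242, 0.2471]
eef_rot: [-1.572, -0.008, -0.095]
force: [-4.9, 0.5, 12.2]
grip_width: 0.0003
time_s: 20.33
ee_pos: [0.6712, -0.0241, 0.2468]
eef_rot: [-1.572, -0.009, -0.095]
force: [-4.0, 0.6, 11.9]
grip_width: 0.0006
```

```bash
python3 -m jog '0 0 -1 0 0 0 1;0 0 -1.5 0 0 0 1;0 0 -1.8 0 0 0 1'; python3 -m jog '0 0 -1 0 0 0 1;0 0 -1.5 0 0 0 1;0 0 -1.8 0 0 0 1';python3 -m jog '0 0 -1 0 0 0 1;0 0 -1.5 0 0 0 1;0 0 -1.8 0 0 0 1'
```

```text
time_s: 20.58
ee_pos: [0.6712, -0.0241, 0.2463]
eef_rot: [-1.572, -0.01, -0.095]
force: [-5.0, 0.4, 12.8]
grip_width: 0.0005
time_s: 20.83
ee_pos: [0.6712, -0.0241, 0.2457]
eef_rot: [-1.572, -0.011, -0.095]
force: [-4.6, 0.4, 12.4]
grip_width: 0.0005
time_s: 21.08
ee_pos: [0.6712, -0.0242, 0.2453]
eef_rot: [-1.572, -0.013, -0.095]
force: [-4.8, 1.0, 12.6]
grip_width: 0.0001
```

```bash
python3 -m jog '0 0 -1 0 0.1 0 1;0 0 -1.6 0 0.2 0 1;0 0 -2 0 0.3 0 1;0 0 -2 0 0.3 0 1'; python3 -m jog '0 0 -1 0 0.1 0 1;0 0 -1.6 0 0.2 0 1;0 0 -2 0 0.3 0 1;0 0 -2 0 0.3 0 1'
```

```text
time_s: 21.42
ee_pos: [0.6712, -0.0242, 0.2445]
eef_rot: [-1.573, -0.009, -0.095]
force: [-5.9, 0.1, 12.1]
grip_width: 0.0001
time_s: 21.75
ee_pos: [0.6712, -0.0242, 0.2438]
eef_rot: [-1.573, -0.005, -0.095]
force: [-5.6, 0.3, 11.8]
grip_width: -0.0
```

```bash
python3 -m jog '0 0 -1 0 0.1 0 1;0 0 -1.6 0 0.1 0 1;0 0 -1.8 0 0.1 0 1'; python3 -m jog '0 0 -1 0 0.1 0 1;0 0 -1.6 0 0.1 0 1;0 0 -1.8 0 0.1 0 1'
```

```text
time_s: 22.0
ee_pos: [0.6712, -0.0242, 0.2433]
eef_rot: [-1.573, -0.004, -0.095]
force: [-5.7, 0.4, 12.4]
grip_width: 0.0005
time_s: 22.25
ee_pos: [0.6712, -0.0242, 0.243]
eef_rot: [-1.574, -0.004, -0.094]
force: [-5.5, -0.6, 14.4]
grip_width: 0.0003
```

```bash
python3 -m jog '0 0 -1 0 0 0 1;0 0 -1.5 0 0 0 1;0 0 -1.6 0 0 0 1'; python3 -m jog '0 0 -1 0 0 0 1;0 0 -1.5 0 0 0 1;0 0 -1.6 0 0 0 1'
```

```text
time_s: 22.5
ee_pos: [0.6712, -0.0242, 0.243]
eef_rot: [-1.574, -0.006, -0.094]
force: [-6.1, 0.3, 14.8]
grip_width: 0.0003
time_s: 22.75
ee_pos: [0.6712, -0.0241, 0.243]
eef_rot: [-1.574, -0.008, -0.094]
force: [-5.5, -0.1, 14.6]
grip_width: 0.0004
```

```bash
python3 -m jog '0 0 -1.7 0 0 0 1;0 0 -1.9 0 0 0 1;0 0 -2.1 0 0 0 1;0 0 -2.2 0 0 0 1'; python3 -m jog '0 0 -2.2 0 0.1 0 1;0 0 -2.2 0 0.1 0 1;0 0 -2.2 0 0.1 0 1'
```

```text
time_s: 23.08
ee_pos: [0.6713, -0.0241, 0.243]
eef_rot: [-1.574, -0.01, -0.094]
force: [-7.4, 0.4, 17.7]
grip_width: 0.0009
time_s: 23.33
ee_pos: [0.6713, -0.0242, 0.243]
eef_rot: [-1.574, -0.01, -0.094]
force: [-7.2, -0.1, 16.8]
grip_width: 0.0007
```

```bash
python3 -m jog '0 0 -2.4 0 0.1 0 1;0 0 -2.6 0 0.1 0 1;0 0 -2.6 0 0.1 0 1;0 0 -2.6 0 0.1 0 1'; python3 -m jog '0 0 -2.6 0 0.1 0 1;0 0 -2.6 0 0.1 0 1;0 0 -2.6 0 0.1 0 1;0 0 -2.6 0 0.1 0 1;0 0 -2.6 0 0.1 0 1;0 0 -2.6 0 0.1 0 1'
```

```text
time_s: 23.67
ee_pos: [0.6713, -0.0242, 0.2429]
eef_rot: [-1.574, -0.011, -0.094]
force: [-8.2, 0.7, 19.7]
grip_width: 0.0003
time_s: 24.17
ee_pos: [0.6713, -0.0242, 0.243]
eef_rot: [-1.574, -0.012, -0.094]
force: [-9.0, 0.6, 20.1]
grip_width: 0.0008
```

Steady at 20 N on the stop, so I'll keep holding.

```bash
python3 -m jog '0 0 -2.6 0 0.1 0 1;0 0 -2.6 0 0.1 0 1;0 0 -2.6 0 0.1 0 1;0 0 -2.6 0 0.1 0 1;0 0 -2.6 0 0.1 0 1;0 0 -2.6 0 0.1 0 1;0 0 -2.6 0 0.1 0 1;0 0 -2.6 0 0.1 0 1;0 0 -2.6 0 0.1 0 1;0 0 -2.6 0 0.1 0 1'; python3 - <<'E'
from h import *
o=get_obs();print(o['ee_pos'],o['force'])
for n in ['side']:
    c=camera(n); np.save(n+'13.npy',c,allow_pickle=True); y0,x0=(100,230)
    cv2.imwrite('pics/%s13.png'%n,cv2.resize(c['img'][y0:y0+180,x0:x0+180,::-1],(590,590)))
E
```

```text
time_s: 25.0
ee_pos: [0.6713, -0.0242, 0.2429]
eef_rot: [-1.575, -0.013, -0.094]
force: [-8.9, 0.7, 20.1]
grip_width: 0.0006
[ 0.67134367 -0.02415168  0.24294244] [-8.85122111  0.70259929 20.11594583]
```

View pics/side13.png

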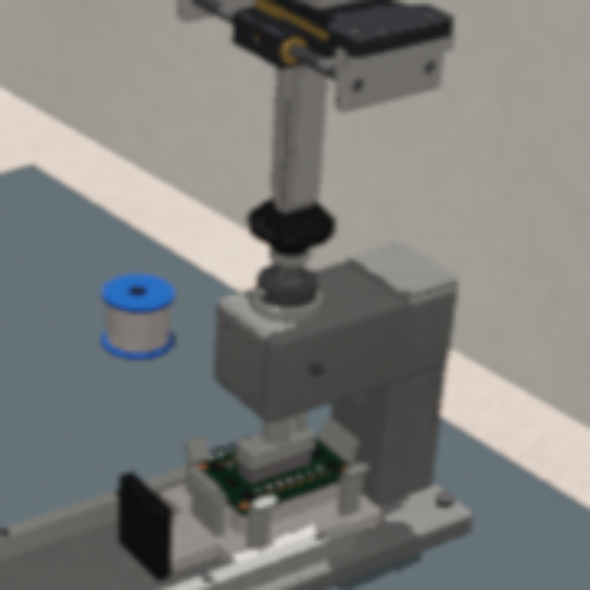

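The collar is down on the bush and the 20 N was held for more than 1 s. Now I'll let the ram up gently.

```bash
python3 -m jog '0 0 -1 0 0 0 1;0 0 0.5 0 0 0 1;0 0 2.5 0 0 0 1;0 0 5 0 0 0 1;0 0 7.5 0 0 0 1;0 0 10 0 0 0 1;0 0 12.5 0 0 0 1;0 0 15 0 0 0 1;0 0 17.5 0 0 0 1;0 0 20 0 0 0 1'; python3 -m jog '0 0 3 0 0 0 1;0 0 8 0 0 0 1;0 0 20 0 0 0 1;0 0 40 0 0 0 1;0 0 65 0 0 0 1;0 0 90 0 0 0 1'; python3 -m jog '-40 4 0 0 0 0 1;-80 8 0 0 0 0 1;-120 12 0 0 0 0 1;-160 16 0 0 0 0 1;-200 20 0 0 0 0 1;-220 22 0 0 0 0 1;-220 22 0 0 0 0 1'; python3 - <<'E'
from h import *
a=np.radians(-5.5);u=np.array([np.cos(a),np.sin(a)]);v=np.array([-u[1],u[0]])
for n in ['side','scene']:
    c=camera(n); save(c,n+'14f.png')
    y0,x0=(130,200) if n=='side' else (140,180)
    cv2.imwrite('pics/%s14.png'%n,cv2.resize(c['img'][y0:y0+180,x0:x0+180,::-1],(590,590)))
    P,col,uv=cloud(c);x,y,z=P.T
    O=np.array([.671,-.0243]);L=np.stack([(P[:,:2]-O)@u,(P[:,:2]-O)@v],1)*1000
    def rep(nm,m):
        if m.sum(): print(n,nm,m.sum(),np.round(np.percentile(L[m],[1,50,99],axis=0),1).tolist(),np.round(np.percentile(z[m],[2,50,98])*1000,1))
    rep('push',(z>.068)&(z<.078)&(L[:,0]<-80)&(L[:,0]>-120)&(abs(L[:,1])<40))
    rep('board',(z>.0535)&(z<.0585)&(abs(L[:,0])<50)&(abs(L[:,1])<32))
    rep('hdr',(z>.062)&(z<.080)&(abs(L[:,0])<22)&(abs(L[:,1])<12))
    rep('knob',(z>.24)&(z<.27)&(abs(L[:,0])<12)&(abs(L[:,1])<12))
    for t in ['tray','reel','cleaner']:
        for q in masks_of(t,n)[:1]: print(t,np.round(np.median(cloud(c,q['mask'])[0],0),3))
E
```

```text
time_s: 25.88
ee_pos: [0.6713, -0.0242, 0.263]
eef_rot: [-1.575, -0.012, -0.094]
force: [-2.5, 0.3, 3.3]
grip_width: 0.0007
time_s: 26.38
ee_pos: [0.6711, -0.0242, 0.3537]
eef_rot: [-1.575, -0.012, -0.094]
force: [-0.7, -0.1, 1.0]
grip_width: 0.0004
time_s: 26.97
ee_pos: [0.4486, -0.0018, 0.3553]
eef_rot: [-1.575, -0.015, -0.094]
force: [0.7, -0.1, 0.9]
grip_width: 0.0003
side push 106 [[-105.4, -26.5], [-100.3, -4.6], [-92.6, 20.4]] [68.3 72.5 75.5]
side board 478 [[-44.4, -31.3], [-2.6, -9.0], [48.3, 30.7]] [53.9 56.5 58.3]
side hdr 117 [[-21.2, -10.5], [0.4, -2.1], [21.9, 6.9]] [62.5 65.8 70.1]
side knob 66 [[-11.4, -11.7], [-0.4, -1.1], [11.0, 10.1]] [247.5 263.3 264.6]
tray [0.499 0.31  0.016]
reel [0.745 0.217 0.033]
cleaner [ 0.675 -0.276  0.037]
scene push 100 [[-106.0, -20.0], [-96.7, 4.5], [-91.9, 24.9]] [68.2 72.1 75.3]
scene board 454 [[-48.5, -12.8], [-0.0, 15.3], [44.9, 30.3]] [53.8 56.3 58.3]
scene hdr 113 [[-21.7, -7.0], [-0.9, 0.8], [21.3, 8.5]] [62.1 65.5 69.9]
scene knob 104 [[-11.2, -11.6], [0.5, -0.1], [11.7, 11.2]] [242.6 262.9 264.5]
tray [0.498 0.31  0.013]
reel [0.762 0.232 0.045]
cleaner [ 0.706 -0.246  0.038]
```

View pics/side14.png

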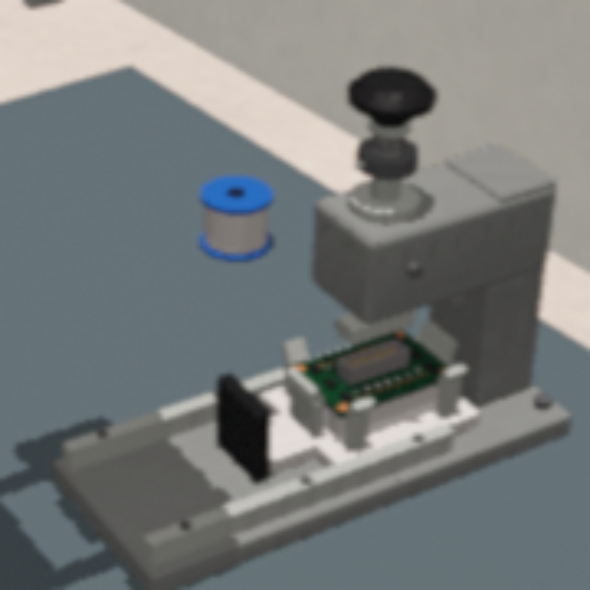

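View pics/scene14.png

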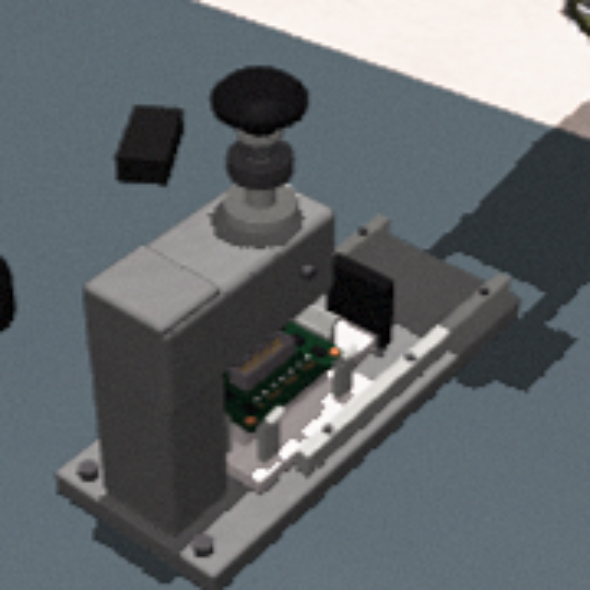

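```bash
python3 -c "
from station import hand_in
print(hand_in())"
```

```text
the job is handed in; nothing more can be done
None
```

The header is pressed home in its board, and I handed the job in at about 27 s with the arm clear of everything.

- **Board:** I set it flat in the nest. Its top face measured level at 55.6 mm.
- **Slide:** I pushed it until it hit the end stop. I felt a firm stop there at about 26 N, plus about 18 N of vertical friction on the tool.
- **Press:** I pressed the knob slowly. I met the knob at about z 263 mm and the header at about 249 mm, then the stop at 243 mm. I held about 20 N there for roughly 1.3 s, and the highest vertical force I read was 20.1 N. There was also about 9 N of sideways force on the tool while holding, so about 22 N in all, still under the 30 N limit.
- **Final check:** The ram is back up, with the knob top at 263–264 mm. The push plate is where it should be with the slide home. The tray, reel and cleaner read the same positions as at the start.

**Less certain:** the final header height comes from a few noisy range points. Nothing showed above 70 mm, against 68 mm expected when home and at least 72 mm when proud. The header's release also matched the stop position I felt. The scene and side cameras disagreed by about 4 mm on the push plate's position along the slide, so I rely on the felt end stop for the slide being home.

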